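# Hold a tube block home in the reader

## Task

Pick up the aluminium tube block that has a step, set it on the reader's raised spring plate with the step facing away from the fence, centred on the plate, and let go of it so that it stands there by itself. Then, with one slanted push towards the fence and down, press it fully home, flush and hard against the fence and the deck together, and finish while still holding it there: the springs would push it out again. Keep the block upright and leave the other things where they are.

Things in the scene. Friction and masses are not known exactly. Their poses are not given: they have to be found in the camera images.
- block_mid (a point): centre of the loose stepped aluminium tube block (0.2 kg), 20 mm above its underside, in the middle of its 60 (x) x 50 (y) mm footprint; z up, x from the step to the tall part. Tall part: x -6 to +30, all 50 mm of y, 40 mm high, six dark drilled tube wells in its flat top. Grasp it across its 50 mm (along y) at x = +12
- block_step (a point): middle of that block's step: a flat ledge 24 (x) x 50 (y) mm, 18 mm above the underside, at block x = -18, y = 0, open to the front and both sides; behind it, 12 mm towards +x, the tall part's upright face, 22 mm high. Closed fingertips on the ledge against that face can push both ways at once. Same axes as block_mid
- deck: the reader's deck, fixed: flat top of a low grey box, origin 24 mm above the bench in the middle of the spring plate; x points to the fence, z up. It reaches x -100 to +56, y -65 to +65 mm; only the fence stands on it. Home, the block's centre is at x 0, y 0, z +20 mm with its axes along the deck's; on the raised plate at z +24
- fence: the rigid steel fence on that deck, without its spring pad; same origin and axes as deck. Its face is at x = +30 mm, y -40 to +40, 35 mm high. Deck, plate, fence and pad are polished (friction about 0.25). Against springs and friction, some 10 to 20 N towards the fence and 8 to 15 N down hold the block home
- plate_top (a point): middle of the top of the brass spring plate, 44 (x) x 36 (y) mm, in the deck. It stands 4 mm above the deck and carries the block without sinking; it starts to sink at 4 N in all and is level with the deck at 7 N, so that the block then bears on the rigid deck around it
- pad_face (a point): middle of the front of the brass spring pad in the fence, 20 mm wide, 6 to 26 mm above the deck. It stands 4 mm out of the fence's face (deck x = +26), starts to give at 2 N and is level with the face at 4 N, so that the block then bears on the rigid fence
- plain_block_mid (a point): centre of a bystander: a plain aluminium tube block WITHOUT a step, 36 x 50 x 40 mm, six dark drilled wells in its top
- tip_box_mid (a point): centre of a bystander: closed pipette-tip box, 82 x 122 x 62 mm
- tube_rack_mid (a point): centre of a bystander: low plastic tube rack, 70 x 130 x 26 mm
- vial_mid (a point): centre of a bystander: small amber glass vial with white cap, diameter 26, 52 mm high, standing
- bottle_mid (a point): centre of a bystander: amber bottle, diameter 60, 130 mm high
- mug_mid (a point): centre of a bystander: mug, diameter 76, 90 mm high, handle at its side
There are look-alikes about, which are no part of the job. What is shaped like the part that bears deck but purple is not meant.

How it is judged:
By the outcome, as a careful person would: the job done as asked, in the order asked, and still so for the second after the job is handed in, while the arm keeps its last pose, push and grip.
It also fails if it takes over 58 s, if anything falls off the work surface, if the arm or the gripper's body presses on something with over 40 N, if the wrist force passes 120 N, or if a joint passes its speed limit or range.

## Robot

A 6-joint arm with a two-finger parallel gripper is mounted at the origin on the work surface. World frame = base frame: x ahead of the robot, y to its left, z up, the work surface at z = 0. Lengths are in m, angles in rad, forces in N, time in s.
With the tool pointing down it reaches from about 0.375 to 0.75 m from the base axis. Payload 9 kg.
Tool frame: the origin (TCP) lies at the very end of the fingers, on their centre line; the grasp point (between the pads) lies 19 mm behind it; z points along the fingers, y is the direction in which the jaws open and shut (so a half turn about z gives the same grasp; the last joint's range is limited). The gripper opens to 85 mm and grips with 20 to 120 N. Pads are 22 mm wide; open, the fingers measure 114 mm over their backs; the gripper's body (76 mm by 85 mm) begins 54 mm behind the grasp point. The pads swing forward as they close: fully open they stand 13 mm farther back than shut.
Start: joints at [-1.495, 0.104, 0.097, 1.564, 0, 1.353], TCP at [0.174, -0.574, 0.231] pointing down, gripper open.
Joint ranges: [-2.99, 2.99], [-0.84, 1.86], [-1.1, 1.16], [-1.84, 2.11], [-1.51, 1.56], [-3.14, 3.14]. Speed limits (rad/s): [2.22, 2.22, 2.57, 3.14, 3.14, 3.14].

## Interface

Orientations are given as a unit quaternion [w, x, y, z].
In Python, from plant import ctrl gives the robot as it stands. The module is installed in compiled form; this text tells all that it offers.
- The arm moves only by the tool arm_command, never from a script. Its argument "increments" is a list of rows, each a list of 7 numbers: the shift along the tool's x, y, z in cm, then the turn, a rotation vector about the tool's x, y, z in rad, then the closure, from 0 (fully open) to 1 (shut). In form: [[dx, dy, dz, rx, ry, rz, grip], ...]. A call has 1 to 20 rows; each row is the pose to reach, as a shift and turn from the pose measured when the call began, along the tool's axes at that moment; what a row does not reach only later rows make up. A row lasts 1/12 s, in which the tool goes at most 41.7 mm and 7.16 degrees, less where a joint would pass 70% of its speed; a pose out of reach is approached as far as the arm can. A call with a gripper value outside its range is refused whole. The fingers move at their own pace and stop on an object; "force" is the grip in N (left out, the last holds). Time passes only in rows, so rows that repeat a pose let the fingers close. It gives the time, the measured TCP pose, the force and the opening at its end, in the units of the state.
- ctrl.read_state(): the state, without advancing time (a new reading comes with each control period).
- ctrl.get_image(name): name is "side" or "top" or "wrist"; returns the picture (384x512x3 uint8, red, green, blue); there is no depth.
- ctrl.get_calibration(name): a dict with "camera_matrix" (3x3 intrinsics, pixels), "dist" ([k1, k2, p1, p2, k3] as OpenCV has them; the pictures are not rectified), "pose" (4x4, takes a point from camera to world coordinates). Camera axes: x right, y down, z forward; pixel columns grow to the right and rows downward; lengths in m; the calibration is good to about 2 mm. A picture is of the moment at which its call begins: read the wrist's pose just before it. get_calibration takes no time and is no camera call; for the wrist camera it gives the pose at the moment of the call.
- ctrl.close_job(): hands the job in, once; it reports no verdict.
Trained networks look in the newest picture that a camera, given by its name, has taken for a name from the list of things; names that differ only in an ending like _2 or _b are one class to them, and where a whole thing is asked for, a point or a joint stands for the part that bears it (a point fixed in the world has none). Each returns a list of dicts, best first, with "confidence" (0 to 1); they miss things now and then, are a little off and sometimes report something else, mostly with a low value. They report only what shows in the picture. A call takes as long as a camera call. They do not tell look-alikes from the thing itself.
- ctrl.look_for(label, camera): "position" ([x, y, z] in m, in world coordinates, good to about 4 mm: the middle of the surface that is visible of it).
- ctrl.trace(label, camera): "pixels" (384x512 bool, what is visible of it).
The state is a dict: "time_s": time; "q": joint angles; "joint_velocities": joint speeds; "joint_torque": joint torques, N m; "ee_pos": TCP position; "tool_rot": TCP orientation; "ft_force": force on the tool from outside, world axes, zero at the start; "wrist_torque": the same for the moment, N m; "finger_gap": opening from 0.0 (shut) to 1.0 (fully open).
Only numpy, scipy, OpenCV 4.12 (cv2) and the standard library are available. Lean on these libraries where they do the work, as an engineer would, in place of code of your own. Each camera call takes 0.05 s, during which the arm holds its last target.

## Working session

There is one attempt and no reset: what is moved stays moved. The work goes in short steps, Python scripts to look and compute and a tool call to move; the robot and the scene stay as the last step left them, time stands still between calls to the robot, and variables do not carry over. Pictures are saved under pics/ and viewed, and the job is handed in when it is done.

Besides the shell and the picture viewer there is one more tool, called after "Emit:" by a JSON object that holds its "fn" and its "kwargs", one argument or row to a line. arm_command: Moves the arm, as the interface text tells. Its arguments: {"type":"object","properties":{"increments":{"type":"array","items":{"type":"array","items":{"type":"number"}}},"force":{"type":"number"}},"required":["increments"]}

```bash
mkdir -p pics; ls; python3 - <<'E'
from plant import ctrl
import cv2,numpy as np
print(ctrl.read_state())
for n in ("side","top","wrist"):
    c=ctrl.get_calibration(n); print(n,np.round(c["camera_matrix"],1).tolist(),np.round(c["pose"],3).tolist(),c["dist"])
    im=ctrl.get_image(n); cv2.imwrite(f"pics/{n}0.png",im[:,:,::-1])
    np.save(f"pics/{n}0.npy",im)
print(ctrl.read_state()["time_s"])
E
```

```text
pics
{'time_s': 0.0, 'q': array([-1.49471677e+00,  1.04695267e-01,  9.64782675e-02,  1.56390990e+00,
        4.69332747e-06,  1.35309611e+00]), 'joint_velocities': array([ 0.00032013, -0.0017901 , -0.00138039, -0.0010165 , -0.00023826,
        0.0001134 ]), 'joint_torque': array([-8.20277382e-04, -5.56931591e+01,  5.03650689e+01,  1.69953337e-02,
       -4.00872541e-04, -1.61247421e-06]), 'ee_pos': array([ 0.17372776, -0.57395067,  0.23052964]), 'tool_rot': array([-6.63453795e-04,  9.89230845e-01,  1.46362194e-01,  4.94106193e-05]), 'ft_force': array([0.25693706, 0.19926509, 0.13574992]), 'wrist_torque': array([-0.03863575,  0.0180794 , -0.00289753]), 'finger_gap': 1.0033260302631481}
side [[393.7, 0.0, 256.4], [0.0, 393.7, 188.2], [0.0, 0.0, 1.0]] [[0.958, -0.161, 0.236, 0.331], [-0.285, -0.568, 0.772, -0.758], [0.01, -0.807, -0.59, 0.626], [0.0, 0.0, 0.0, 1.0]] [-0.00569422  0.          0.          0.          0.        ]
top [[463.1, 0.0, 252.4], [0.0, 463.1, 190.2], [0.0, 0.0, 1.0]] [[-0.026, -0.995, 0.096, 0.397], [-1.0, 0.027, 0.012, -0.025], [-0.015, -0.096, -0.995, 1.442], [0.0, 0.0, 0.0, 1.0]] [-0.01044743  0.          0.          0.          0.        ]
wrist [[293.6, 0.0, 255.2], [0.0, 293.6, 195.6], [0.0, 0.0, 1.0]] [[0.291, -0.907, -0.305, 0.253], [-0.957, -0.276, -0.092, -0.549], [-0.001, 0.319, -0.948, 0.373], [0.0, 0.0, 0.0, 1.0]] [-0.03199194  0.          0.          0.          0.        ]
0.15
```

View pics/side0.png

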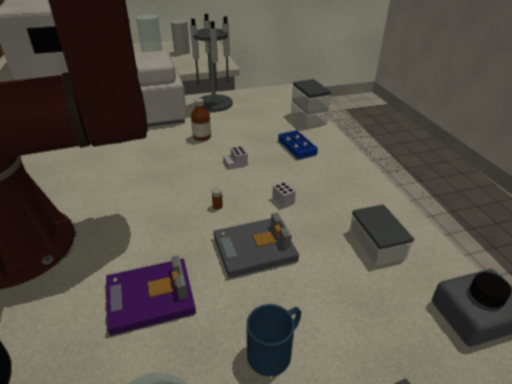

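View pics/top0.png

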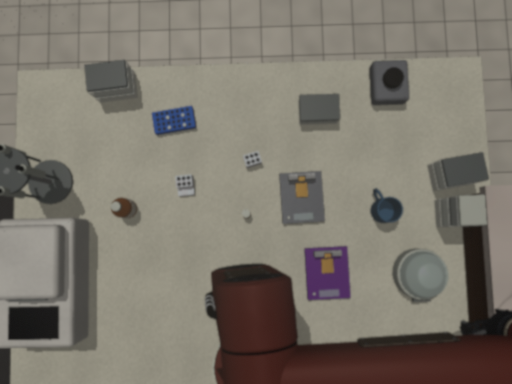

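View pics/wrist0.png

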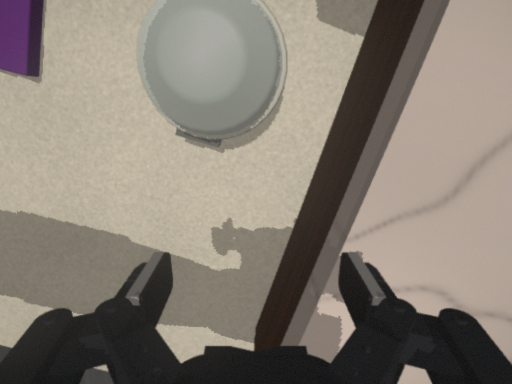

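The side picture shows the stepped block at (236,157), plain block at (284,194), grey reader at (255,245), purple look-alike at (150,295). In the top picture the stepped block is at (185,186) with its step downwards (towards the robot), and the grey deck is at (302,197) with its fence at the upper side (world +x).

```bash
cat > h.py <<'E'
from plant import ctrl
import cv2,numpy as np
from scipy.spatial.transform import Rotation as R
def ray(cal,uv):
    p=cv2.undistortPoints(np.array(uv,float).reshape(-1,1,2),cal["camera_matrix"],np.array(cal["dist"]))[:,0]
    T=np.array(cal["pose"]); d=np.c_[p,np.ones(len(p))]@T[:3,:3].T
    return T[:3,3],d
def toz(cal,uv,z):
    o,d=ray(cal,uv); return o+d*((z-o[2])/d[:,2])[:,None]
def proj(cal,P):
    T=np.linalg.inv(np.array(cal["pose"])); Pc=np.atleast_2d(P)@T[:3,:3].T+T[:3,3]
    return cv2.projectPoints(Pc,np.zeros(3),np.zeros(3),cal["camera_matrix"],np.array(cal["dist"]))[0][:,0]
def Rt(q): return R.from_quat([q[1],q[2],q[3],q[0]]).as_matrix()
def inc(pos,Rgoal,st=None):
    """tool-frame increment (cm, rotvec) from current state"""
    st=st or ctrl.read_state(); R0=Rt(st["tool_rot"])
    return np.round(R0.T@(np.array(pos)-st["ee_pos"])*100,2), np.round(R.from_matrix(R0.T@Rgoal).as_rotvec(),4)
E
python3 - <<'E'
from h import *
c=ctrl.get_calibration("top")
print(np.round(toz(c,[[185,182],[185,186],[253,159]],0.04),3), np.round(toz(c,[[302,187],[302,197],[280,172],[323,172],[282,224],[326,221]],0.024),3))
for l in ("block_mid","block_step","plate_top","deck","fence","plain_block_mid","vial_mid"):
    for cam in ("top","side"):
        for r in ctrl.look_for(l,cam)[:3]: print(l,cam,np.round(r["position"],3),round(r["confidence"],2))
s=ctrl.read_state();R0=Rt(s["tool_rot"]);print(R0.round(3),s["ee_pos"],s["time_s"])
W=np.array(ctrl.get_calibration("wrist")["pose"]); 
print("cam in tool",(R0.T@W[:3,:3]).round(3),(R0.T@(W[:3,3]-s["ee_pos"])).round(4))
E
```

```text
[[ 0.564  0.198  0.04 ]
 [ 0.551  0.198  0.04 ]
 [ 0.629 -0.012  0.04 ]] [[ 0.54  -0.16   0.024]
 [ 0.509 -0.159  0.024]
 [ 0.589 -0.094  0.024]
 [ 0.585 -0.226  0.024]
 [ 0.428 -0.095  0.024]
 [ 0.434 -0.229  0.024]]
block_mid top [0.553 0.202 0.04 ] 0.88
block_mid side [0.555 0.182 0.016] 0.81
block_step top [0.553 0.203 0.037] 0.86
block_step side [0.557 0.185 0.024] 0.83
block_step side [ 0.496 -0.19   0.022] 0.69
plate_top top [ 0.531 -0.155  0.027] 0.75
plate_top top [ 0.296 -0.222  0.026] 0.53
plate_top side [ 0.3   -0.228  0.024] 0.59
plate_top side [ 0.535 -0.156  0.027] 0.49
deck top [ 0.501 -0.155  0.03 ] 0.86
deck top [ 0.27  -0.222  0.022] 0.57
deck side [ 0.269 -0.258  0.018] 0.93
deck side [ 0.498 -0.191  0.026] 0.88
fence top [0.552 0.204 0.04 ] 0.7
fence top [ 0.568 -0.156  0.063] 0.57
fence side [ 0.566 -0.171  0.054] 0.93
fence side [ 0.534 -0.159  0.027] 0.71
plain_block_mid top [ 0.628 -0.006  0.04 ] 0.46
plain_block_mid side [ 0.626 -0.023  0.034] 0.92
vial_mid top [0.554 0.202 0.038] 0.6
vial_mid side [0.464 0.005 0.034] 0.68
[[ 0.957  0.29  -0.   ]
 [ 0.29  -0.957 -0.   ]
 [-0.     0.    -1.   ]] [ 0.17375377 -0.57433074  0.23134662] 0.85
cam in tool [[ 0.002 -0.948 -0.319]
 [ 1.     0.001  0.001]
 [-0.    -0.319  0.948]] [ 0.0831 -0.0008 -0.1426]
```

Emit:
{"fn": "arm_command", "kwargs": {
  "increments": [
    [3,-2,0.1,0,0,-0.12,0],
    [6,-4,0.2,0,0,-0.24,0],
    [9,-6,0.3,0,0,-0.36,0],
    [12,-8,0.4,0,0,-0.48,0],
    [15,-10,0.5,0,0,-0.6,0],
    [18,-12,0.6,0,0,-0.72,0],
    [21,-14,0.7,0,0,-0.84,0],
    [24,-16,0.8,0,0,-0.96,0],
    [27,-18,0.9,0,0,-1.08,0],
    [30,-20,1,0,0,-1.2,0],
    [33,-22,1.2,0,0,-1.32,0],
    [36,-24,1.4,0,0,-1.44,0],
    [39,-26,1.6,0,0,-1.56,0],
    [42,-28,1.8,0,0,-1.68,0],
    [44,-29,2,0,0,-1.8,0],
    [45,-30,2,0,0,-1.92,0],
    [45,-30,2,0,0,-2.04,0],
    [45,-30,2,0,0,-2.16,0],
    [45,-30,2,0,0,-2.28,0],
    [45,-30,2,0,0,-2.4,0]
  ]
}}

```text
time_s: 2.52
ee_pos: [0.5177, -0.1566, 0.2113]
tool_rot: [0.0, 0.219, 0.976, -0.0]
ft_force: [0.6, 0.2, -0.2]
finger_gap: 1.0
```

Emit:
{"fn": "arm_command", "kwargs": {
  "increments": [
    [0,0,0,0,0,-0.12,0],
    [0,0,0,0,0,-0.24,0],
    [0,0,0,0,0,-0.36,0],
    [0,0,0,0,0,-0.45,0],
    [0,0,0,0,0,-0.45,0]
  ]
}}

```text
time_s: 2.93
ee_pos: [0.5177, -0.1566, 0.2113]
tool_rot: [0.0, -0.006, 1.0, -0.0]
ft_force: [0.1, 1.4, 0.7]
finger_gap: 1.002
```

```bash
python3 - <<'E'
from h import *
s=ctrl.read_state();print(s["time_s"],s["ee_pos"],Rt(s["tool_rot"]).round(3).tolist(),s["q"].round(2),s["ft_force"].round(2))
c=ctrl.get_calibration("wrist");im=ctrl.get_image("wrist");cv2.imwrite("pics/w1.png",im[:,:,::-1]);np.savez("pics/w1.npz",im=im,K=c["camera_matrix"],D=c["dist"],T=c["pose"])
for l in ("plate_top","pad_face","fence"):
    for r in ctrl.look_for(l,"wrist")[:2]: print(l,np.round(r["position"],3),round(r["confidence"],2))
E
```

```text
2.9333 [ 0.51771075 -0.15664334  0.21134242] [[-1.0, -0.013, 0.0], [-0.013, 1.0, -0.0], [-0.0, -0.0, -1.0]] [-0.54 -0.08 -0.12  1.53 -0.   -0.55] [0.07 1.36 0.73]
plate_top [ 0.533 -0.156  0.028] 0.83
pad_face [ 0.565 -0.153  0.052] 0.82
fence [ 0.566 -0.158  0.056] 0.8
fence [ 0.348 -0.236  0.027] 0.57
```

View pics/w1.png

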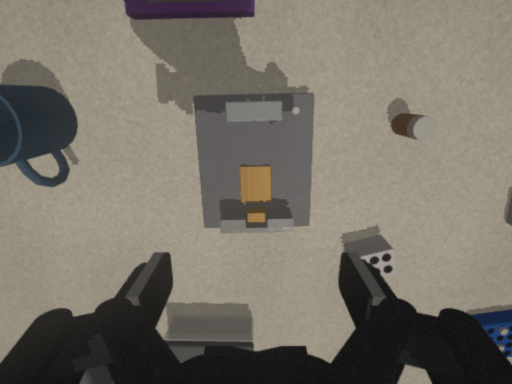

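```bash
python3 - <<'E'
from h import *
im=np.load("pics/w1.npz")["im"][85:240,185:325]
im=np.clip(im.astype(float)*1.8,0,255).astype(np.uint8)
cv2.imwrite("pics/w1c.png",cv2.resize(im,None,fx=3.8,fy=3.8,interpolation=cv2.INTER_CUBIC)[:,:,::-1])
E
```

```text
(no output)
```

View pics/w1c.png

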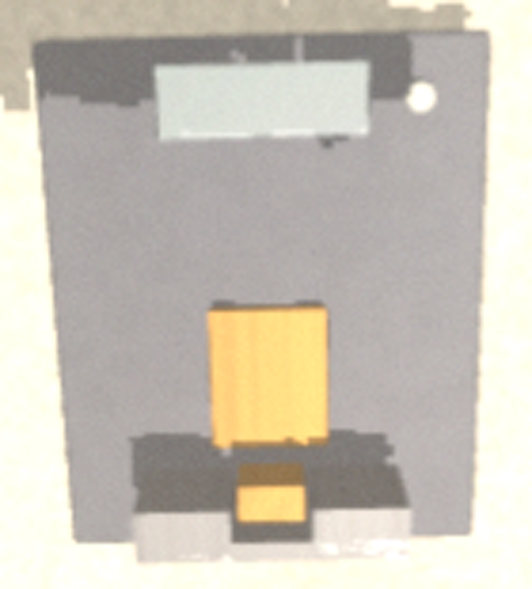

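```bash
python3 - <<'E'
from h import *
from scipy.optimize import least_squares
d=np.load("pics/w1.npz");c=dict(camera_matrix=d["K"],dist=d["D"],pose=d["T"])
def px(a): return (np.array(a,float)+.5)/3.8-.5+[185,85]
uv=px([(36,44),(488,32),(75,540),(470,535),(208,309),(326,305),(213,443),(328,440),(133,513),(408,510)])
M=np.array([(-100,-65,0),(-100,65,0),(56,-65,0),(56,65,0),(-22,-18,4),(-22,18,4),(22,-18,4),(22,18,4),(30,-40,35),(30,40,35)])/1000
def W(p,z=0.024): 
    C,S=np.cos(p[2]),np.sin(p[2]); return np.c_[p[0]+C*M[:,0]-S*M[:,1],p[1]+S*M[:,0]+C*M[:,1],M[:,2]+z]
f=lambda p:(proj(c,W(p))-uv).ravel()
r=least_squares(f,[.53,-.156,0],loss="soft_l1");print(r.x.round(4));print(f(r.x).reshape(-1,2).round(1).tolist())
g=lambda p:(proj(c,W(p,p[3]))-uv).ravel()
r=least_squares(g,[.53,-.156,0,.024]);print(r.x.round(4))
E
```

```text
[ 0.5323 -0.1552  0.0345]
[[-1.5, -1.7], [1.4, -1.1], [-0.8, 1.2], [0.7, 0.6], [-0.3, -0.0], [0.4, 0.4], [-0.2, 1.2], [0.0, 1.4], [-0.4, -0.3], [0.6, -0.8]]
[ 0.5336 -0.1552  0.0347  0.0189]
```

Emit:
{"fn": "arm_command", "kwargs": {
  "increments": [
    [-0.3,3.6,0,0,0,0,0],
    [-0.6,7.2,0,0,0,0,0],
    [-1,10.8,0,0,0,0,0],
    [-1.3,14.4,0,0,0,0,0],
    [-1.6,18,0,0,0,0,0],
    [-2,21.6,0,0,0,0,0],
    [-2.3,25.2,0,0,0,0,0],
    [-2.6,28.8,0,0,0,0,0],
    [-3,32.4,0,0,0,0,0],
    [-3.2,34.5,0,0,0,0,0],
    [-3.2,35.7,0,0,0,0,0],
    [-3.2,35.7,0,0,0,0,0]
  ]
}}

```text
time_s: 4.13
ee_pos: [0.5472, 0.2025, 0.2111]
tool_rot: [-0.0, -0.004, 1.0, 0.0]
ft_force: [-0.4, 0.2, -0.1]
finger_gap: 0.996
```

```bash
python3 - <<'E'
from h import *
s=ctrl.read_state();print(s["time_s"],s["ee_pos"],Rt(s["tool_rot"]).round(3).tolist(),s["q"].round(2),s["ft_force"].round(2))
c=ctrl.get_calibration("wrist");im=ctrl.get_image("wrist");cv2.imwrite("pics/w2.png",im[:,:,::-1]);np.savez("pics/w2.npz",im=im,K=c["camera_matrix"],D=c["dist"],T=c["pose"])
for l in ("block_mid","block_step"):
    for r in ctrl.look_for(l,"wrist")[:2]: print(l,np.round(r["position"],3),round(r["confidence"],2))
p=proj(c,[.555,.2,.03])[0].astype(int);print(p)
x,y=p[0]-50,p[1]-50
im=np.clip(im[y:y+100,x:x+100].astype(float)*1.3,0,255).astype(np.uint8)
cv2.imwrite("pics/w2c.png",cv2.resize(im,None,fx=6,fy=6,interpolation=cv2.INTER_CUBIC)[:,:,::-1])
E
```

```text
4.1333 [0.54724605 0.2024627  0.21105959] [[-1.0, -0.007, -0.0], [-0.007, 1.0, 0.0], [0.0, 0.0, -1.0]] [0.13 0.05 0.   1.53 0.   0.12] [-0.45  0.16 -0.11]
block_mid [0.555 0.205 0.041] 0.83
block_step [0.555 0.202 0.042] 0.94
[252 179]
```

View pics/w2.png

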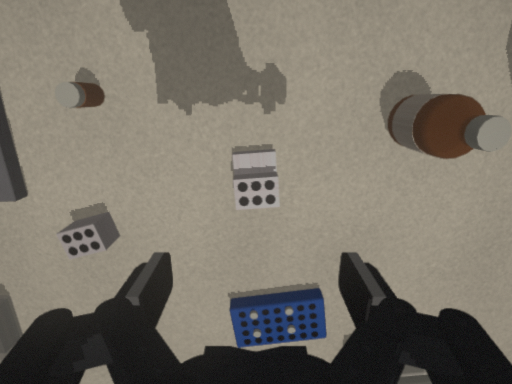

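View pics/w2c.png

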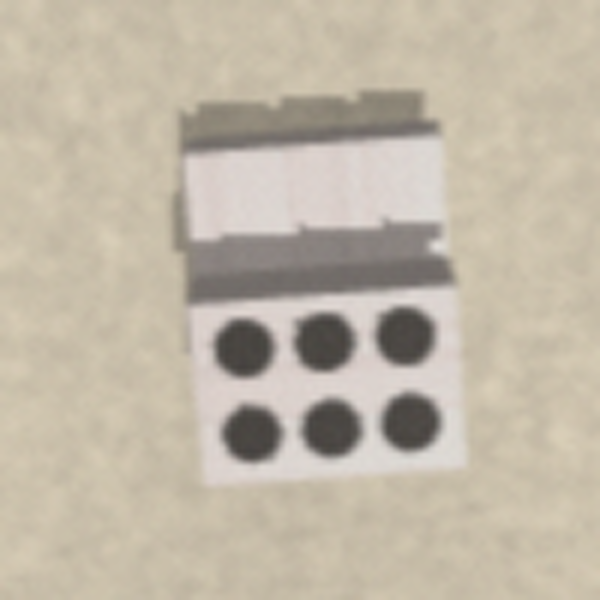

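```bash
python3 - <<'E'
from h import *
from scipy.optimize import least_squares
d=np.load("pics/w2.npz");c=dict(camera_matrix=d["K"],dist=d["D"],pose=d["T"])
def px(a): return (np.array(a,float)+.5)/6-.5+[202,129]
uv=px([(190,302),(455,286),(205,486),(467,466),(184,153),(441,134)])
M=np.array([(-6,-25,40),(-6,25,40),(30,-25,40),(30,25,40),(-30,-25,18),(-30,25,18)])/1000
def W(p,z=0.0): 
    C,S=np.cos(p[2]),np.sin(p[2]); return np.c_[p[0]+C*M[:,0]-S*M[:,1],p[1]+S*M[:,0]+C*M[:,1],M[:,2]+z]
f=lambda p:(proj(c,W(p))-uv).ravel()
r=least_squares(f,[.55,.2,0]);print(r.x.round(4));print(f(r.x).reshape(-1,2).round(1).tolist())
g=lambda p:(proj(c,W(p,p[3]))-uv).ravel()
q=least_squares(g,[.55,.2,0,0]);print(q.x.round(4))
# target grasp: z 
p=r.x; C,S=np.cos(p[2]),np.sin(p[2]); R0=np.array([[-C,-S,0],[-S,C,0],[0,0,-1.]])
tgt=[p[0]+.012*C,p[1]+.012*S,0.013]; print(tgt,inc(tgt,R0))
E
```

```text
[0.5564 0.2041 0.0825]
[[-0.5, 0.3], [0.4, -0.3], [0.0, -0.1], [-0.0, 0.2], [-0.2, -0.0], [0.3, -0.0]]
[ 0.5569  0.2041  0.0825 -0.0018]
[np.float64(0.5683943667772359), np.float64(0.20510027816009915), 0.013] (array([-2.08,  0.56, 19.82]), array([-0.0006, -0.0001, -0.0779]))
```

The stepped block fits well at (0.556, 0.204), yaw 0.083, standing on the bench. The pictures show it between vial and bottle with room for the fingers. Going down onto it now.

Emit:
{"fn": "arm_command", "kwargs": {
  "increments": [
    [-1,0.3,3,0,0,-0.04,0],
    [-2.1,0.6,6.5,0,0,-0.078,0],
    [-2.1,0.6,10,0,0,-0.078,0],
    [-2.1,0.6,13,0,0,-0.078,0],
    [-2.1,0.6,15.5,0,0,-0.078,0],
    [-2.1,0.6,17.5,0,0,-0.078,0],
    [-2.1,0.6,19,0,0,-0.078,0],
    [-2.1,0.6,19.9,0,0,-0.078,0],
    [-2.1,0.6,19.9,0,0,-0.078,0],
    [-2.1,0.6,19.9,0,0,-0.078,0]
  ]
}}

```text
time_s: 5.12
ee_pos: [0.5688, 0.2046, 0.0126]
tool_rot: [-0.0, -0.041, 0.999, -0.0]
ft_force: [1.0, 0.7, 1.3]
finger_gap: 0.999
```

Emit:
{"fn": "arm_command", "kwargs": {
  "increments": [
    [0,0,0,0,0,0,0.3],
    [0,0,0,0,0,0,0.5],
    [0,0,0,0,0,0,0.6],
    [0,0,0,0,0,0,0.7],
    [0,0,0,0,0,0,0.8],
    [0,0,0,0,0,0,0.8],
    [0,0,0,0,0,0,0.8],
    [0,0,0,0,0,0,0.8]
  ],
  "force": 35
}}

```text
time_s: 5.78
ee_pos: [0.5698, 0.2047, 0.014]
tool_rot: [0.001, -0.041, 0.999, -0.0]
ft_force: [-0.2, -1.6, 6.9]
finger_gap: 0.572
```

```bash
python3 - <<'E'
from h import *
s=ctrl.read_state();print(s["time_s"],s["ee_pos"],s["ft_force"].round(2),s["wrist_torque"].round(2),s["finger_gap"])
c=ctrl.get_calibration("wrist");im=ctrl.get_image("wrist");cv2.imwrite("pics/w3.png",np.clip(im*1.3,0,255).astype(np.uint8)[:,:,::-1]);np.savez("pics/w3.npz",im=im,K=c["camera_matrix"],D=c["dist"],T=c["pose"])
s=ctrl.read_state();print(s["time_s"],s["ee_pos"],s["ft_force"].round(2),s["finger_gap"])
E
```

```text
5.7833 [0.56979317 0.20469908 0.01400056] [-0.24 -1.55  6.86] [-0.2   0.13  0.03] 0.5719080531335939
5.8333 [0.56979784 0.20470068 0.01401639] [-0.12 -1.58  5.64] 0.5781905855891812
```

View pics/w3.png

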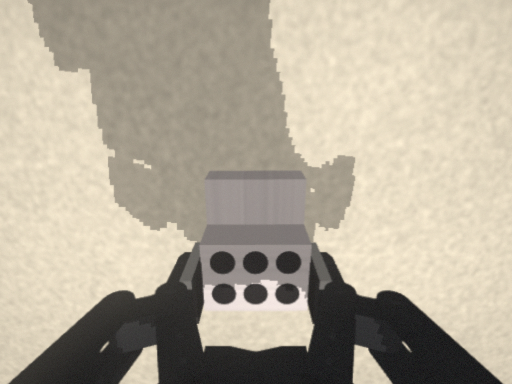

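```bash
python3 - <<'E'
from h import *
im=np.load("pics/w3.npz")["im"][160:325,180:335]
cv2.imwrite("pics/w3c.png",cv2.resize(np.clip(im*1.3,0,255).astype(np.uint8),None,fx=3.6,fy=3.6,interpolation=cv2.INTER_CUBIC)[:,:,::-1])
E
```

```text
(no output)
```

View pics/w3c.png

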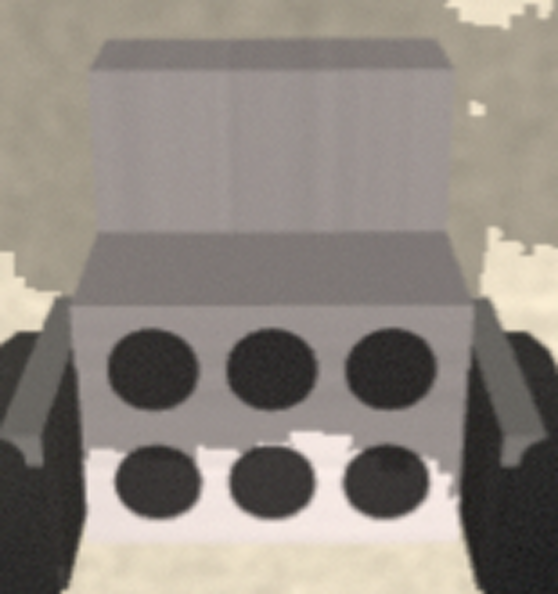

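Emit:
{"fn": "arm_command", "kwargs": {
  "increments": [
    [0,0,-0.5,0,0,0,0.8],
    [0,0,-2,0,0,0,0.8],
    [0,0,-4,0,0,0,0.8],
    [0,0,-7,0,0,0,0.8],
    [0,0,-10,0,0,0,0.8],
    [0,0,-12,0,0,0,0.8],
    [0,0,-12,0,0,0,0.8]
  ]
}}

```text
time_s: 6.42
ee_pos: [0.572, 0.2053, 0.1397]
tool_rot: [0.005, -0.041, 0.999, -0.0]
ft_force: [1.5, -0.2, -0.8]
finger_gap: 0.58
```

```bash
cat >> h.py <<'E'
from scipy.optimize import least_squares
def fitblk(c,uv,M,p0,zfree=False):
    M=np.array(M)/1000
    def W(p):
        z=p[3] if len(p)>3 else 0
        C,S=np.cos(p[2]),np.sin(p[2]); return np.c_[p[0]+C*M[:,0]-S*M[:,1],p[1]+S*M[:,0]+C*M[:,1],M[:,2]+z]
    f=lambda p:(proj(c,W(p))-uv).ravel()
    r=least_squares(f,p0,loss="soft_l1"); return r.x,f(r.x).reshape(-1,2)
E
python3 - <<'E'
from h import *
d=np.load("pics/w3.npz");c=dict(camera_matrix=d["K"],dist=d["D"],pose=d["T"])
def px(a): return (np.array(a,float)+.5)/3.6-.5+[180,160]
uv=px([(72,305),(474,303),(86,542),(462,542),(90,70),(453,68),(105,40),(437,40),(98,234),(446,232)])
M=[(-6,-25,40),(-6,25,40),(30,-25,40),(30,25,40),(-30,-25,18),(-30,25,18),(-30,-25,0),(-30,25,0),(-6,-25,18),(-6,25,18)]
for p0 in ([.556,.204,.08],[.556,.204,.08,0]):
    x,r=fitblk(c,uv,M,p0);print(x.round(4),r.round(1).tolist())
s=ctrl.read_state();print(s["time_s"],s["ee_pos"],Rt(s["tool_rot"]).round(4).tolist(),s["ft_force"].round(2),s["wrist_torque"].round(2))
E
```

```text
[0.5566 0.2048 0.0884] [[-0.6, 0.3], [0.2, 0.3], [0.7, 0.4], [-0.9, -0.0], [-0.7, 0.2], [0.7, 0.3], [0.6, -0.3], [-0.2, -0.7], [-0.0, -0.4], [0.3, -0.3]]
[ 5.567e-01  2.048e-01  8.830e-02 -2.000e-04] [[-0.4, 0.2], [0.1, 0.3], [0.8, 0.2], [-1.0, -0.2], [-0.6, 0.3], [0.6, 0.4], [0.7, -0.2], [-0.3, -0.6], [0.0, -0.4], [0.2, -0.3]]
6.4167 [0.57197302 0.20525436 0.13970032] [[-0.9966, -0.0814, 0.0092], [-0.0814, 0.9967, 0.0003], [-0.0092, -0.0004, -1.0]] [ 1.51 -0.22 -0.84] [ 0.03 -0.07  0.  ]
```

```bash
python3 - <<'E'
from h import *
a=.0345;C,S=np.cos(a),np.sin(a);Rg=np.array([[-C,-S,0],[-S,C,0],[0,0,-1.]])
print(inc([.61,-.155,.165],Rg))
E
```

```text
(array([ -0.88, -36.22,  -2.51]), array([-0.0002,  0.0092,  0.047 ]))
```

Emit:
{"fn": "arm_command", "kwargs": {
  "increments": [
    [0,-1.5,-0.5,0,0.005,0.01,0.8],
    [0,-4.5,-1,0,0.009,0.02,0.8],
    [-0.2,-8,-1.5,0,0.009,0.03,0.8],
    [-0.3,-11.5,-2,0,0.009,0.04,0.8],
    [-0.4,-15,-2.5,0,0.009,0.047,0.8],
    [-0.5,-18.5,-2.5,0,0.009,0.047,0.8],
    [-0.6,-22,-2.5,0,0.009,0.047,0.8],
    [-0.7,-25.5,-2.5,0,0.009,0.047,0.8],
    [-0.8,-29,-2.5,0,0.009,0.047,0.8],
    [-0.9,-32.5,-2.5,0,0.009,0.047,0.8],
    [-0.9,-35,-2.5,0,0.009,0.047,0.8],
    [-0.9,-36.2,-2.5,0,0.009,0.047,0.8],
    [-0.9,-36.2,-2.5,0,0.009,0.047,0.8],
    [-0.9,-36.2,-2.5,0,0.009,0.047,0.8],
    [-0.9,-36.2,-2.5,0,0.009,0.047,0.8]
  ]
}}

```text
time_s: 7.67
ee_pos: [0.61, -0.1536, 0.1645]
tool_rot: [-0.0, -0.018, 1.0, 0.0]
ft_force: [0.4, -0.3, -1.8]
finger_gap: 0.58
```

```bash
python3 - <<'E'
from h import *
s=ctrl.read_state();print(s["time_s"],s["ee_pos"],Rt(s["tool_rot"]).round(4).tolist(),s["ft_force"].round(2))
c=ctrl.get_calibration("wrist");im=ctrl.get_image("wrist");np.savez("pics/w4.npz",im=im,K=c["camera_matrix"],D=c["dist"],T=c["pose"])
im=np.clip(im*1.7,0,255).astype(np.uint8)[:,:,::-1]
cv2.imwrite("pics/w4.png",im)
print(proj(c,[[.432,-.155,.024],[.532,-.155,.028],[.562,-.155,.059]]).round())
E
```

```text
7.6667 [ 0.60995708 -0.15355838  0.16449675] [[-0.9994, -0.0354, -0.0006], [-0.0354, 0.9994, 0.0006], [0.0006, 0.0006, -1.0]] [ 0.36 -0.28 -1.78]
[[260. -25.]
 [256. 101.]
 [254. 139.]]
```

View pics/w4.png

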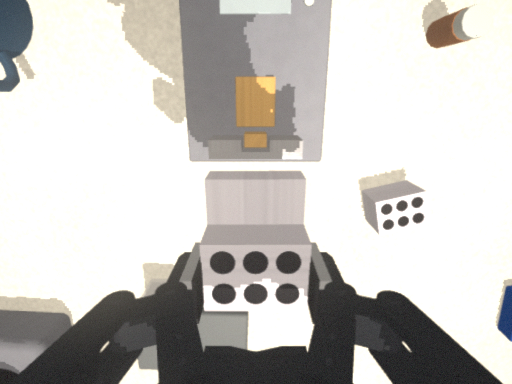

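Block held centred; the picture shows the plate at (256,102), pad at (255,141), fence in front of the block's step. Zoom and fit.

```bash
python3 - <<'E'
from h import *
im=np.load("pics/w4.npz")["im"][60:330,180:330]
im=np.clip(im*2.2,0,255).astype(np.uint8)
cv2.imwrite("pics/w4c.png",cv2.resize(im[:110],None,fx=5,fy=5,interpolation=cv2.INTER_CUBIC)[:,:,::-1])
cv2.imwrite("pics/w4d.png",cv2.resize(im[105:265],None,fx=3.7,fy=3.7,interpolation=cv2.INTER_CUBIC)[:,:,::-1])
E
```

```text
(no output)
```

View pics/w4c.png

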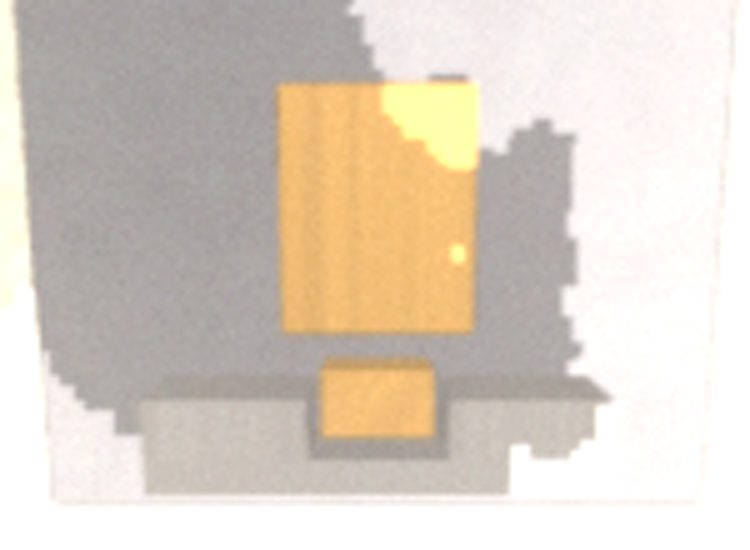

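View pics/w4d.png

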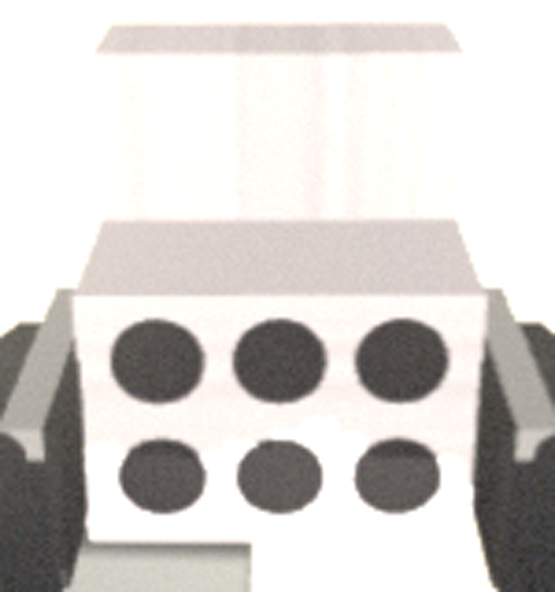

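```bash
python3 - <<'E'
from h import *
d=np.load("pics/w4.npz");c=dict(camera_matrix=d["K"],dist=d["D"],pose=d["T"])
def px(a,f,o): return (np.array(a,float)+.5)/f-.5+o
uv=px([(97,50),(460,48),(112,25),(447,23),(104,220),(457,219),(75,296),(488,291),(88,542)],3.7,[180,165])
M=[(-30,-25,18),(-30,25,18),(-30,-25,0),(-30,25,0),(-6,-25,18),(-6,25,18),(-6,-25,40),(-6,25,40),(30,-25,40)]
x,r=fitblk(c,uv,M,[.597,-.155,.035,.15]);print("blk",x.round(4),r.round(1).tolist())
b=x
uv=px([(278,84),(479,83),(282,332),(474,330)],5,[180,60]); M=[(-22,-18,4),(-22,18,4),(22,-18,4),(22,18,4)]
x,r=fitblk(c,uv,M,[.533,-.155,.035,.024]);print("plate",x.round(4),r.round(1).tolist())
Mz=[(a,b_,z+24) for a,b_,z in M]
x,r=fitblk(c,uv,Mz,[.533,-.155,.035]);print("plate fixed z",x.round(4),r.round(1).tolist())
uv2=np.r_[uv,px([(138,400),(610,400),(52,500),(700,500),(165,378),(585,378)],5,[180,60])]
M2=M+[(30,-40,35),(30,40,35),(56,-65,0),(56,65,0),(30,-40,0),(30,40,0)]
x,r=fitblk(c,uv2,M2,[.533,-.155,.035,.024]);print("all",x.round(4),r.round(1).tolist())
x,r=fitblk(c,uv2,[(a,b_,z+24) for a,b_,z in M2],[.533,-.155,.035]);print("all fz",x.round(4),r.round(1).tolist())
print(ctrl.read_state()["ee_pos"])
E
```

```text
blk [ 0.5971 -0.1528  0.0426  0.1496] [[-1.5, 1.4], [1.9, 1.4], [-0.2, -0.6], [0.0, -0.5], [-0.5, 0.1], [0.4, -0.2], [-0.3, -0.3], [-0.3, 0.5], [1.3, -1.2]]
plate [ 0.5325 -0.1552  0.039   0.0195] [[0.0, -0.2], [-0.2, -0.1], [0.3, -0.0], [-0.1, 0.3]]
plate fixed z [ 0.5325 -0.1552  0.0383] [[-0.3, -0.5], [0.1, -0.4], [-0.1, 0.4], [0.2, 0.7]]
all [ 0.5327 -0.1555  0.0341  0.0198] [[-0.2, -0.1], [-0.4, 0.3], [-0.2, 0.1], [-0.5, 0.6], [0.8, -0.6], [0.1, -0.3], [-0.5, 1.0], [0.5, 1.3], [0.9, -1.1], [-0.4, -0.8]]
all fz [ 0.5325 -0.1555  0.0338] [[-0.5, -0.7], [-0.1, -0.4], [-0.5, 0.2], [-0.2, 0.8], [-0.0, -0.2], [0.9, 0.1], [-1.5, 1.6], [1.4, 2.0], [0.3, -0.8], [0.2, -0.6]]
[ 0.61007251 -0.15335289  0.16470293]
```

```bash
python3 - <<'E'
from h import *
a=.0345;C,S=np.cos(a),np.sin(a);Rg=np.array([[-C,-S,0],[-S,C,0],[0,0,-1.]])
print(inc([.5394,-.1562,.085],Rg))
E
```

```text
(array([ 7.07, -0.03,  7.97]), array([ 0.0004, -0.0003,  0.0014]))
```

Emit:
{"fn": "arm_command", "kwargs": {
  "increments": [
    [1.5,0,1,0,0,0,0.8],
    [3.5,0,2.5,0,0,0,0.8],
    [5.5,0,4.5,0,0,0,0.8],
    [6.6,0,6,0,0,0,0.8],
    [7.1,0,7.2,0,0,0,0.8],
    [7.1,0,8,0,0,0,0.8],
    [7.1,0,8,0,0,0,0.8],
    [7.1,0,8,0,0,0,0.8]
  ]
}}

```text
time_s: 8.38
ee_pos: [0.5395, -0.1553, 0.085]
tool_rot: [-0.0, -0.018, 1.0, 0.0]
ft_force: [-0.0, -0.3, -1.7]
finger_gap: 0.584
```

```bash
python3 - <<'E'
from h import *
a=.0345;C,S=np.cos(a),np.sin(a);Rg=np.array([[-C,-S,0],[-S,C,0],[0,0,-1.]])
s=ctrl.read_state();print(s["time_s"],s["ee_pos"],s["ft_force"].round(2),s["finger_gap"])
print(inc([.5394,-.1562,.045],Rg))
im=ctrl.get_image("side")[200:290,200:310];cv2.imwrite("pics/s5.png",cv2.resize(np.clip(im*1.5,0,255).astype(np.uint8),None,fx=6,fy=6,interpolation=cv2.INTER_CUBIC)[:,:,::-1])
E
```

```text
8.3833 [ 0.53954649 -0.15525216  0.08500531] [-0.04 -0.31 -1.74] 0.5835888842114365
(array([ 0.02, -0.1 ,  4.  ]), array([ 0.0004, -0.    ,  0.0023]))
```

View pics/s5.png

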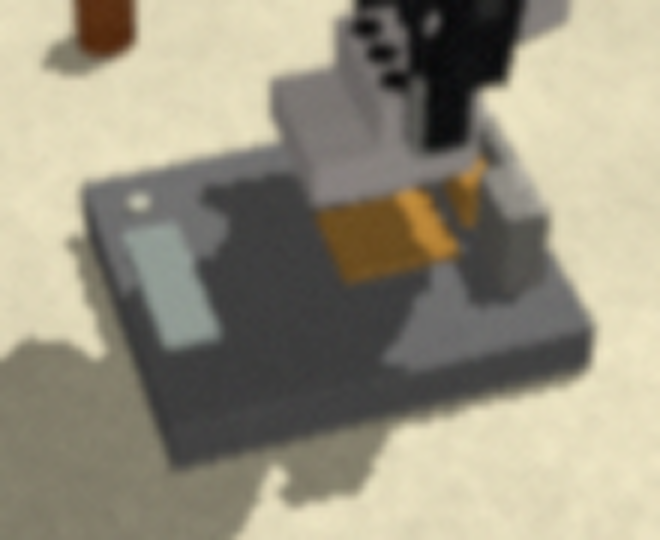

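The side view shows the block above the plate, step away from the fence, clear of the pad. Going down.

Emit:
{"fn": "arm_command", "kwargs": {
  "increments": [
    [0,-0.1,1,0,0,0.002,0.8],
    [0,-0.1,2,0,0,0.002,0.8],
    [0,-0.1,3,0,0,0.002,0.8],
    [0,-0.1,3.6,0,0,0.002,0.8],
    [0,-0.1,3.9,0,0,0.002,0.8],
    [0,-0.1,4,0,0,0.002,0.8],
    [0,-0.1,4,0,0,0.002,0.8]
  ]
}}

```text
time_s: 9.02
ee_pos: [0.5398, -0.1565, 0.0453]
tool_rot: [0.0, -0.017, 1.0, 0.0]
ft_force: [-0.3, -0.4, -1.6]
finger_gap: 0.581
```

Emit:
{"fn": "arm_command", "kwargs": {
  "increments": [
    [0,0,0.1,0,0,0,0.8],
    [0,0,0.1,0,0,0,0.8],
    [0,0,0.1,0,0,0,0.8]
  ]
}}

```text
time_s: 9.27
ee_pos: [0.5401, -0.1567, 0.0446]
tool_rot: [0.0, -0.017, 1.0, -0.0]
ft_force: [0.2, -0.0, -2.1]
finger_gap: 0.573
```

Emit:
{"fn": "arm_command", "kwargs": {
  "increments": [
    [0,0,0.1,0,0,0,0.8],
    [0,0,0.1,0,0,0,0.8],
    [0,0,0.1,0,0,0,0.8]
  ]
}}

```text
time_s: 9.52
ee_pos: [0.5401, -0.1567, 0.0437]
tool_rot: [0.0, -0.017, 1.0, -0.0]
ft_force: [-0.4, 1.0, -2.5]
finger_gap: 0.581
```

Emit:
{"fn": "arm_command", "kwargs": {
  "increments": [
    [0,0,0.1,0,0,0,0.8],
    [0,0,0.1,0,0,0,0.8],
    [0,0,0.1,0,0,0,0.8]
  ]
}}

```text
time_s: 9.77
ee_pos: [0.54, -0.1566, 0.0426]
tool_rot: [0.0, -0.017, 1.0, -0.0]
ft_force: [-0.5, -0.0, -2.7]
finger_gap: 0.579
```

Emit:
{"fn": "arm_command", "kwargs": {
  "increments": [
    [0,0,0.1,0,0,0,0.8],
    [0,0,0.1,0,0,0,0.8],
    [0,0,0.1,0,0,0,0.8]
  ]
}}

```text
time_s: 10.02
ee_pos: [0.5402, -0.1568, 0.042]
tool_rot: [0.001, -0.017, 1.0, -0.0]
ft_force: [-0.4, -0.1, 1.6]
finger_gap: 0.577
```

```bash
python3 - <<'E'
from h import *
s=ctrl.read_state();print(s["time_s"],s["ee_pos"],s["ft_force"].round(2),s["finger_gap"])
for n in ("side",):
    im=ctrl.get_image(n)[200:290,200:310];cv2.imwrite("pics/s6.png",cv2.resize(np.clip(im*1.5,0,255).astype(np.uint8),None,fx=6,fy=6,interpolation=cv2.INTER_CUBIC)[:,:,::-1])
E
```

```text
10.0167 [ 0.54021805 -0.156777    0.04198617] [-0.42 -0.11  1.63] 0.5771573974360574
```

View pics/s6.png

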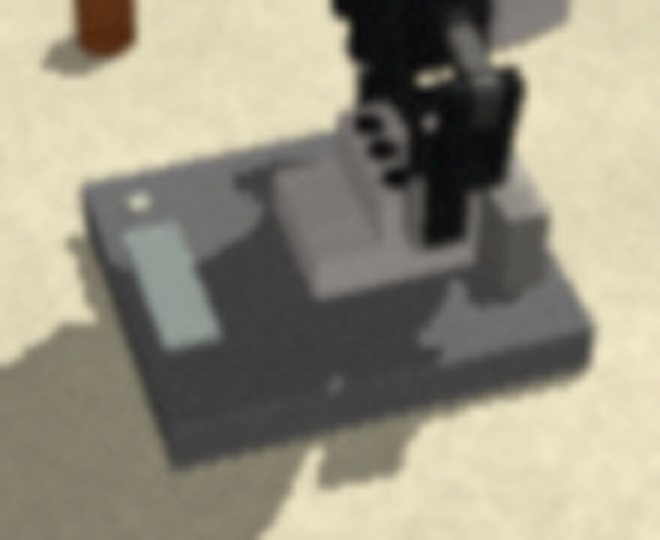

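Contact at TCP z 0.042 as expected, with the load carried by the plate. Letting go and rising.

Emit:
{"fn": "arm_command", "kwargs": {
  "increments": [
    [0,0,0,0,0,0,0.3],
    [0,0,0,0,0,0,0.25],
    [0,0,0,0,0,0,0.15],
    [0,0,0,0,0,0,0.1],
    [0,0,0,0,0,0,0.05],
    [0,0,0,0,0,0,0.05]
  ]
}}

```text
time_s: 10.57
ee_pos: [0.5402, -0.1567, 0.042]
tool_rot: [0.001, -0.017, 1.0, -0.0]
ft_force: [0.3, -0.9, 1.2]
finger_gap: 0.951
```

```bash
python3 - <<'E'
from h import *
s=ctrl.read_state();print(s["time_s"],s["ee_pos"],s["ft_force"].round(2),s["finger_gap"])
c=ctrl.get_calibration("wrist");im=ctrl.get_image("wrist");np.savez("pics/w7.npz",im=im,K=c["camera_matrix"],D=c["dist"],T=c["pose"])
cv2.imwrite("pics/w7.png",np.clip(im*1.6,0,255).astype(np.uint8)[:,:,::-1])
E
```

```text
10.5667 [ 0.54020334 -0.15674815  0.04195315] [ 0.27 -0.91  1.23] 0.9512793414392522
```

View pics/w7.png

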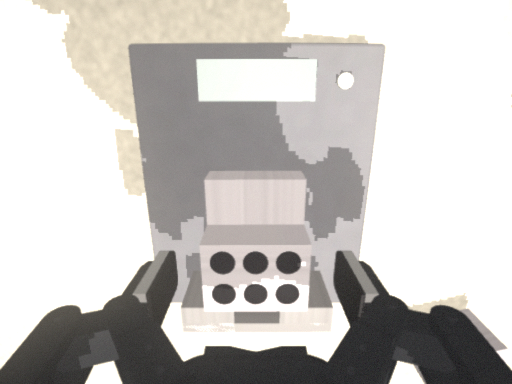

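Released; the block stands between fence and deck edges, with the fingers clear on both sides. Rise, close the fingers, then look.

Emit:
{"fn": "arm_command", "kwargs": {
  "increments": [
    [0,0,-1,0,0,0,0],
    [0,0,-3,0,0,0,0],
    [0,0,-6,0,0,0,0],
    [0,0,-9,0,0,0,0.2],
    [0,0,-12,0,0,0,0.6],
    [0,0,-13,0,0,0,1],
    [0,0,-13,0,0,0,1],
    [0,0,-13,0,0,0,1],
    [0,0,-13,0,0,0,1]
  ]
}}

```text
time_s: 11.37
ee_pos: [0.5395, -0.1564, 0.1706]
tool_rot: [-0.0, -0.017, 1.0, 0.0]
ft_force: [-0.2, 0.0, -0.6]
finger_gap: 0.143
```

```bash
python3 - <<'E'
from h import *
s=ctrl.read_state();print(s["time_s"],s["ee_pos"],s["ft_force"].round(2),s["finger_gap"])
c=ctrl.get_calibration("wrist");im=ctrl.get_image("wrist");np.savez("pics/w8.npz",im=im,K=c["camera_matrix"],D=c["dist"],T=c["pose"])
im=np.clip(im*1.6,0,255).astype(np.uint8)
cv2.imwrite("pics/w8.png",im[:,:,::-1])
print(proj(c,[.53,-.155,.04]))
im=im[90:240,180:330];cv2.imwrite("pics/w8c.png",cv2.resize(im,None,fx=4,fy=4,interpolation=cv2.INTER_CUBIC)[:,:,::-1])
im=ctrl.get_image("side")[200:290,200:310];cv2.imwrite("pics/s8.png",cv2.resize(np.clip(im*1.5,0,255).astype(np.uint8),None,fx=6,fy=6,interpolation=cv2.INTER_CUBIC)[:,:,::-1])
E
```

```text
11.3667 [ 0.53947509 -0.15639827  0.17058897] [-0.22  0.01 -0.64] 0.1432560796086774
[[255.79353884 175.82475376]]
```

View pics/w8.png

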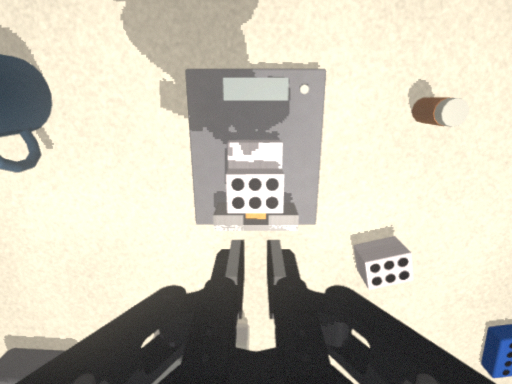

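View pics/w8c.png

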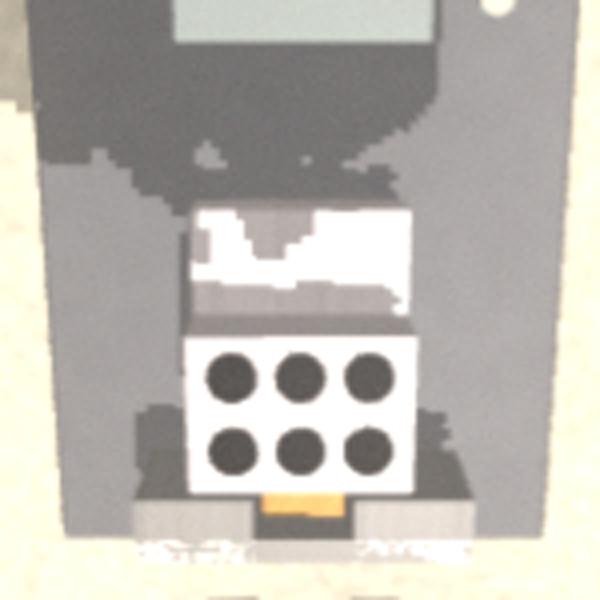

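View pics/s8.png

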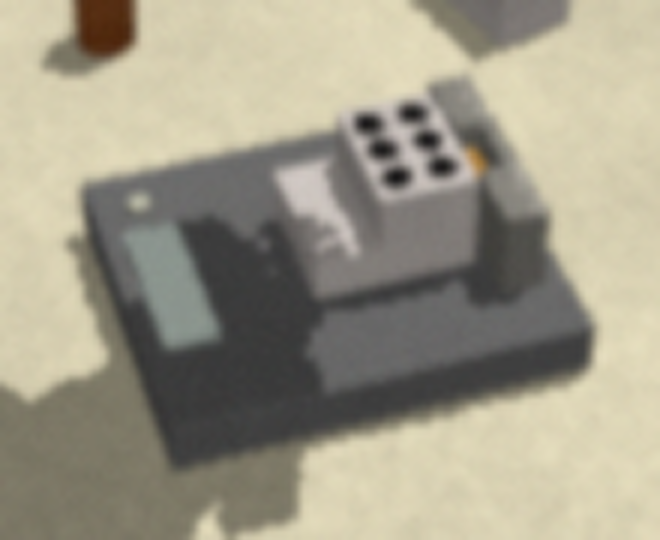

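```bash
python3 - <<'E'
from h import *
d=np.load("pics/w8.npz");c=dict(camera_matrix=d["K"],dist=d["D"],pose=d["T"])
px=lambda a:(np.array(a,float)+.5)/4-.5+[180,90]
uv=px([(185,337),(417,335),(190,493),(414,493),(190,210),(412,208)])
M=[(-6,-25,40),(-6,25,40),(30,-25,40),(30,25,40),(-30,-25,18),(-30,25,18)]
b,r=fitblk(c,uv,[(a,e,z+28) for a,e,z in M],[.527,-.155,.035]);print("blk",b.round(4),r.round(1).tolist())
b2,r=fitblk(c,uv,M,[.527,-.155,.035,.028]);print("blk",b2.round(4))
uv=px([(135,500),(473,500),(66,538),(545,537)]);M=[(30,-40,35),(30,40,35),(56,-65,0),(56,65,0)]
x,r=fitblk(c,uv,[(a,e,z+24) for a,e,z in M],[.5325,-.155,.035]);print("fence",x.round(4),r.round(1).tolist())
C,S=np.cos(.0345),np.sin(.0345)
for o in (x[:2],[.5325,-.1553]): 
  e=b[:2]-o; print("in deck",e[0]*C+e[1]*S,-e[0]*S+e[1]*C, b[2]-.0345)
print(ctrl.read_state()["ee_pos"])
E
```

```text
blk [ 0.5268 -0.1559  0.0415] [[-0.0, -0.0], [0.1, 0.2], [0.2, -0.1], [-0.2, -0.4], [0.1, 0.0], [-0.2, 0.2]]
blk [ 0.5265 -0.1559  0.0414  0.0291]
fence [ 0.5321 -0.155   0.0388] [[-0.4, -0.2], [0.7, -0.4], [-0.7, 0.4], [0.3, 0.4]]
in deck -0.005356064602115827 -0.0007267519600575345 0.006964384581392383
in deck -0.005713831404954705 -0.0004058868670760974 0.006964384581392383
[ 0.53926705 -0.15626287  0.17022957]
```

The block stands upright by itself on the plate: deck x about -5.5 mm, y about -0.5 mm, yaw within 0.4°, small gap to the pad. Next, closed fingers over the ledge.

```bash
python3 - <<'E'
from h import *
a=.0365;C,S=np.cos(a),np.sin(a);Rg=np.array([[-C,-S,0],[-S,C,0],[0,0,-1.]])@R.from_rotvec([0,.03,0]).as_matrix()
print(inc([.5065,-.158,.085],Rg))
E
```

```text
(array([ 3.27, -0.07,  8.53]), array([ 0.0011,  0.0289, -0.0018]))
```

Emit:
{"fn": "arm_command", "kwargs": {
  "increments": [
    [1.5,0,0.5,0,0.01,0,1],
    [3,-0.1,2,0,0.02,0,1],
    [3.3,-0.1,4.5,0,0.029,-0.002,1],
    [3.3,-0.1,7,0,0.029,-0.002,1],
    [3.3,-0.1,8.5,0,0.029,-0.002,1],
    [3.3,-0.1,8.5,0,0.029,-0.002,1],
    [3.3,-0.1,8.5,0,0.029,-0.002,1]
  ],
  "force": 60
}}

```text
time_s: 12.05
ee_pos: [0.5051, -0.1577, 0.084]
tool_rot: [-0.016, -0.018, 1.0, 0.001]
ft_force: [-0.3, -0.6, 0.3]
finger_gap: -0.003
```

```bash
python3 - <<'E'
from h import *
s=ctrl.read_state();print(s["time_s"],s["ee_pos"],s["ft_force"].round(2),s["finger_gap"])
a=.0365;C,S=np.cos(a),np.sin(a);Rg=np.array([[-C,-S,0],[-S,C,0],[0,0,-1.]])@R.from_rotvec([0,.03,0]).as_matrix()
print(inc([.5065,-.158,.053],Rg))
im=ctrl.get_image("wrist");cv2.imwrite("pics/w9.png",np.clip(im*1.6,0,255).astype(np.uint8)[:,:,::-1])
im=ctrl.get_image("side")[190:290,190:310];cv2.imwrite("pics/s9.png",cv2.resize(np.clip(im*1.5,0,255).astype(np.uint8),None,fx=5.5,fy=5.5,interpolation=cv2.INTER_CUBIC)[:,:,::-1])
E
```

```text
12.05 [ 0.50513244 -0.15768406  0.08402826] [-0.28 -0.6   0.28] -0.0033167981998396615
(array([-0.24, -0.05,  3.1 ]), array([ 0.0027, -0.0026,  0.0002]))
```

View pics/w9.png

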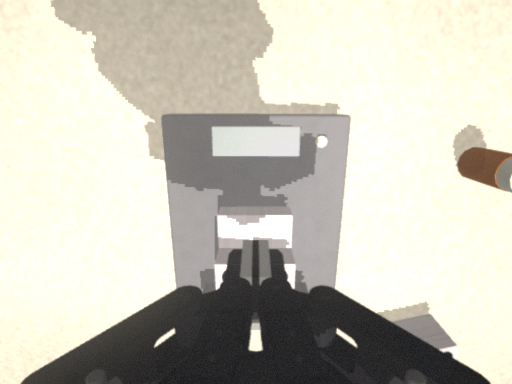

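View pics/s9.png

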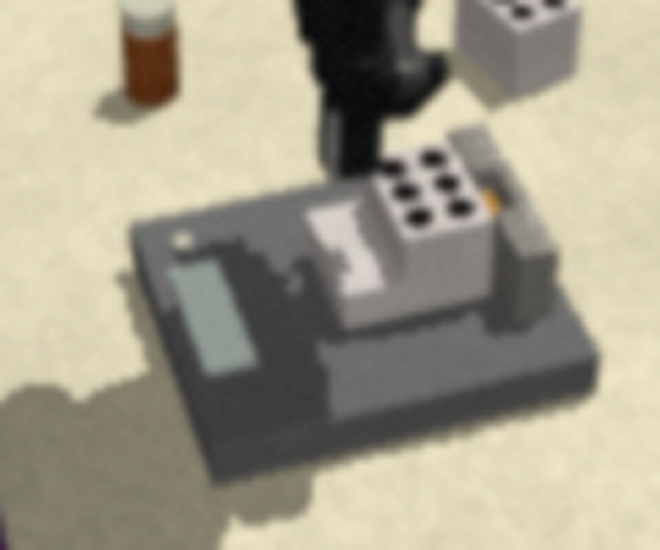

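Emit:
{"fn": "arm_command", "kwargs": {
  "increments": [
    [-0.1,0,1,0,0,0,1],
    [-0.2,0,2,0,0,0,1],
    [-0.2,0,2.8,0,0,0,1],
    [-0.2,0,3.1,0,0,0,1],
    [-0.2,0,3.1,0,0,0,1]
  ]
}}

```text
time_s: 12.57
ee_pos: [0.5068, -0.158, 0.0537]
tool_rot: [-0.016, -0.018, 1.0, 0.001]
ft_force: [-0.7, 0.6, -0.1]
finger_gap: 0.0
```

```bash
python3 - <<'E'
from h import *
s=ctrl.read_state();print(s["time_s"],s["ee_pos"],s["ft_force"].round(2),Rt(s["tool_rot"]).round(3).tolist())
im=ctrl.get_image("side")[190:290,190:310];cv2.imwrite("pics/s10.png",cv2.resize(np.clip(im*1.5,0,255).astype(np.uint8),None,fx=5.5,fy=5.5,interpolation=cv2.INTER_CUBIC)[:,:,::-1])
im=ctrl.get_image("wrist");cv2.imwrite("pics/w10.png",np.clip(im*1.6,0,255).astype(np.uint8)[:,:,::-1])
E
```

```text
12.5667 [ 0.50682736 -0.15795729  0.05367776] [-0.66  0.64 -0.09] [[-0.999, -0.037, -0.031], [-0.037, 0.999, 0.001], [0.031, 0.002, -1.0]]
```

View pics/s10.png

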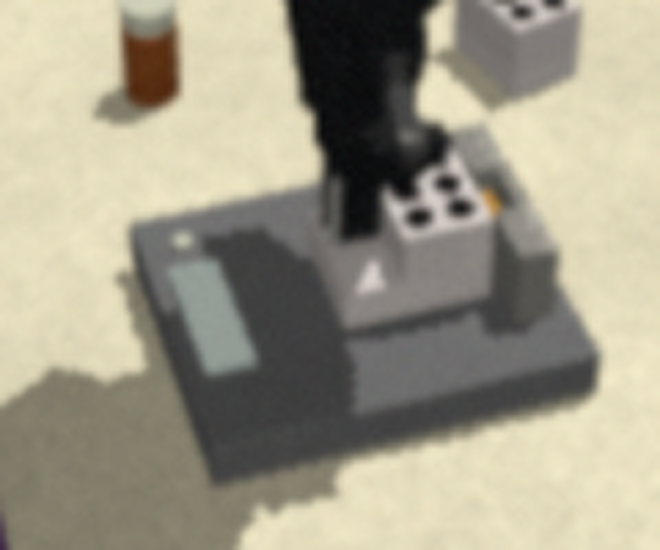

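View pics/w10.png

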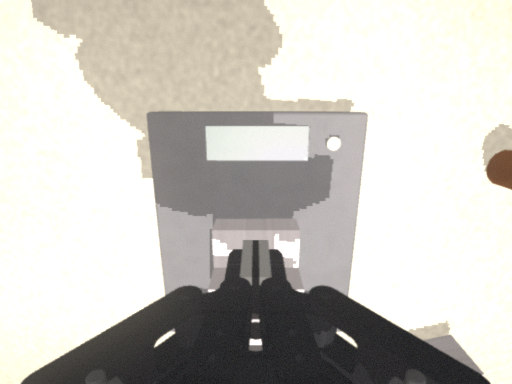

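The fingertips hang about 7 mm above the ledge and a few mm before the tall face. Starting the slanted push.

Emit:
{"fn": "arm_command", "kwargs": {
  "increments": [
    [-0.08,0,0.1,0,0,0,1],
    [-0.16,0,0.2,0,0,0,1],
    [-0.24,0,0.3,0,0,0,1],
    [-0.31,0,0.4,0,0,0,1],
    [-0.38,0,0.5,0,0,0,1],
    [-0.45,0,0.6,0,0,0,1],
    [-0.52,0,0.7,0,0,0,1],
    [-0.59,0,0.8,0,0,0,1],
    [-0.66,0,0.9,0,0,0,1],
    [-0.73,0,1,0,0,0,1],
    [-0.8,0,1.1,0,0,0,1],
    [-0.8,0,1.1,0,0,0,1]
  ]
}}

```text
time_s: 13.67
ee_pos: [0.5145, -0.1581, 0.0435]
tool_rot: [-0.016, -0.018, 1.0, 0.0]
ft_force: [-7.6, -0.7, 3.7]
finger_gap: 0.002
```

Emit:
{"fn": "arm_command", "kwargs": {
  "increments": [
    [-0.1,0,0.1,0,0,0,1],
    [-0.15,0,0.2,0,0,0,1],
    [-0.15,0,0.2,0,0,0,1],
    [-0.15,0,0.2,0,0,0,1]
  ]
}}

```text
time_s: 14.0
ee_pos: [0.5146, -0.1581, 0.0422]
tool_rot: [-0.017, -0.018, 1.0, -0.0]
ft_force: [-15.9, 0.7, 16.6]
finger_gap: 0.005
```

```bash
python3 - <<'E'
from h import *
s=ctrl.read_state();print(s["time_s"],s["ee_pos"],s["ft_force"].round(2),s["wrist_torque"].round(2))
im=ctrl.get_image("side")[190:290,190:310];cv2.imwrite("pics/s11.png",cv2.resize(np.clip(im*1.5,0,255).astype(np.uint8),None,fx=5.5,fy=5.5,interpolation=cv2.INTER_CUBIC)[:,:,::-1])
im=ctrl.get_image("wrist");cv2.imwrite("pics/w11.png",cv2.resize(np.clip(im[180:330,140:370]*2.,0,255).astype(np.uint8),None,fx=3.4,fy=3.4,interpolation=cv2.INTER_CUBIC)[:,:,::-1])
for i in range(3):
  ctrl.get_image("top"); s=ctrl.read_state();print(s["time_s"],s["ee_pos"].round(4),s["ft_force"].round(2))
E
```

```text
14.0 [ 0.51455006 -0.15811588  0.04218226] [-15.87   0.74  16.58] [ 0.22  3.17 -0.01]
14.15 [ 0.5145 -0.1581  0.0422] [-15.99   1.67  16.24]
14.2 [ 0.5146 -0.1581  0.0422] [-16.62   0.52  15.73]
14.25 [ 0.5145 -0.1581  0.0422] [-16.26   0.99  15.93]
```

View pics/s11.png

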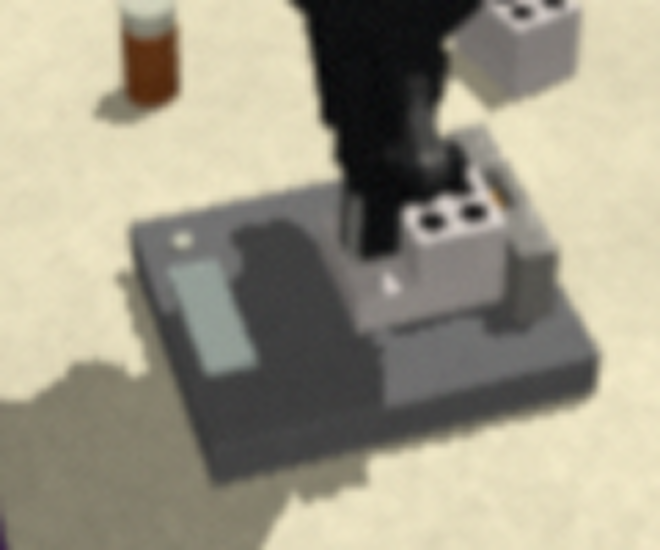

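View pics/w11.png

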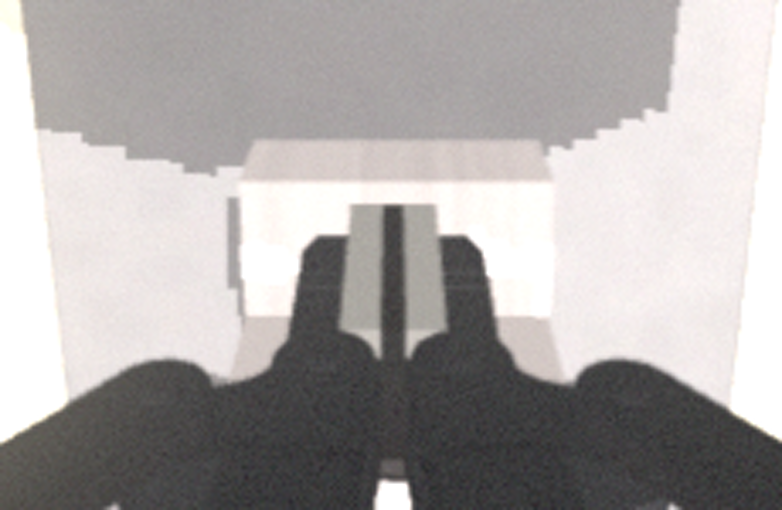

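```bash
python3 - <<'E'
from h import *
c=ctrl.get_calibration("side")
im=ctrl.get_image("side"); np.save("pics/side_home.npy",im)
a=cv2.imread("pics/s8.png")
o=np.load("pics/side0.npy")
x0,y0=240,215
f=8
crop=np.clip(im[y0:y0+45,x0:x0+65]*1.6,0,255).astype(np.uint8)
big=cv2.resize(crop,None,fx=11,fy=11,interpolation=cv2.INTER_CUBIC)
def W(p,dz=0,dx=0,a=.0365):
    C,S=np.cos(a),np.sin(a);m=np.array(p)/1000
    m=m+[dx,0,dz];return [.5325+C*m[0]-S*m[1],-.156+S*m[0]+C*m[1],.024+m[2]]
P=[(-30,-25,0),(30,-25,0),(30,-25,40),(-6,-25,40),(-6,-25,18),(-30,-25,18)]
for dz,dx,col in ((0,0,(255,0,0)),):
    q=proj(c,[W(p,dz,dx) for p in P]); q=(q-[x0,y0]+.5)*11-.5
    cv2.polylines(big,[np.round(q).astype(int)],True,col,1)
q=proj(c,[W(p) for p in [(30,-40,0),(30,-40,35),(30,40,35)]]); q=(q-[x0,y0]+.5)*11-.5
cv2.polylines(big,[np.round(q).astype(int)],False,(0,255,0),1)
cv2.imwrite("pics/s12.png",big[:,:,::-1])
s=ctrl.read_state();print(s["time_s"],s["ee_pos"].round(4),s["ft_force"].round(2))
E
```

```text
14.3 [ 0.5145 -0.1581  0.0422] [-16.56   0.31  16.77]
```

View pics/s12.png

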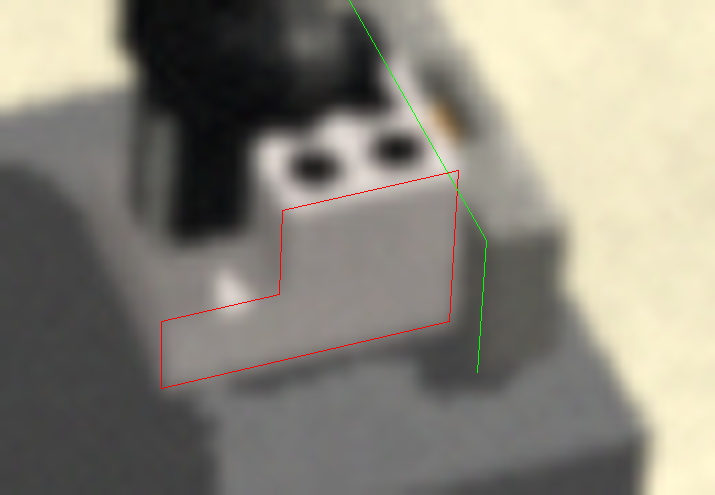

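```bash
python3 - <<'E'
from h import *
c=ctrl.get_calibration("side")
a=cv2.imread("pics/s10.png",0);b=cv2.imread("pics/s11.png",0)
def W(p,dz=0,dx=0,a=.0365):
    C,S=np.cos(a),np.sin(a);m=np.array(p)/1000+[dx,0,dz];return [.5325+C*m[0]-S*m[1],-.156+S*m[0]+C*m[1],.024+m[2]]
P=[(-30,-25,0),(30,-25,0),(30,-25,40)]
q0=proj(c,[W(p,.004,-.0055) for p in P]);q1=proj(c,[W(p) for p in P])
print("expected flow px*5.5",((q1-q0)*5.5).round(1).tolist()); print("start model",((q0-190+.5)*5.5-.5).round(0).tolist())
for dz,dx in((0.004,0),(0,-.0055)): print("if",dz,dx,((proj(c,[W(p,dz,dx) for p in P])-q0)*5.5).round(1).tolist())
pts=np.array([[345,330],[488,298],[492,228],[462,206],[419,216]],np.float32).reshape(-1,1,2)
for w in (31,45):
    n,st,e=cv2.calcOpticalFlowPyrLK(a,b,pts,None,winSize=(w,w),maxLevel=1);print(w,(n-pts)[:,0].round(1).tolist(),e.ravel().round(1))
A=np.hstack([cv2.imread("pics/s10.png")[150:360,300:570],cv2.imread("pics/s11.png")[150:360,300:570]])
cv2.imwrite("pics/cmp.png",cv2.resize(A,None,fx=1.45,fy=1.45))
E
```

```text
expected flow px*5.5 [[13.4, 4.2], [12.5, 4.3], [12.9, 4.8]]
start model [[342.0, 327.0], [486.0, 293.0], [491.0, 217.0]]
if 0.004 0 [[13.5, -3.2], [13.0, -3.0], [13.4, -3.0]]
if 0 -0.0055 [[-0.0, 7.4], [-0.4, 7.3], [-0.5, 7.8]]
31 [[31.200000762939453, 14.100000381469727], [11.699999809265137, 5.300000190734863], [10.0, 10.399999618530273], [13.399999618530273, 4.599999904632568], [13.399999618530273, 4.300000190734863]] [ 9.7  3.2 14.6  4.7  7.1]
45 [[25.399999618530273, 12.300000190734863], [10.300000190734863, 6.199999809265137], [11.399999618530273, 8.0], [13.199999809265137, 4.699999809265137], [13.800000190734863, 4.800000190734863]] [11.8  5.4 12.7  5.4  7.6]
```

View pics/cmp.png

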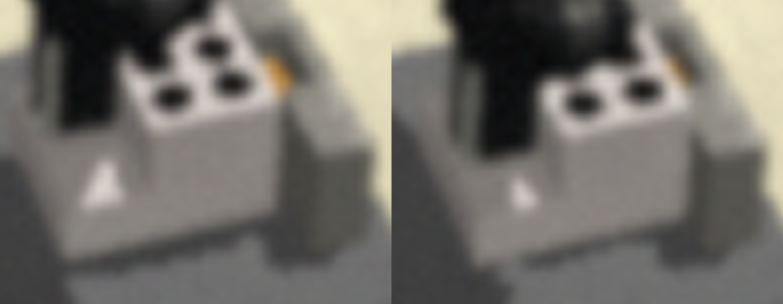

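The wells moved (13.4, 4.5) zoomed px between the raised and pressed pictures. The home shift predicts about (13, 4.5), so the block is level and home. Force is steady. I'll check the bystanders quickly, then hand in.

```bash
python3 - <<'E'
from h import *
im=ctrl.get_image("top");d=cv2.absdiff(im,np.load("pics/top0.npy"))
for n,(u,v) in dict(plain=(253,159),rack=(174,120),tipbox=(320,108),vial=(247,215),bottle=(122,207),mug=(386,207)).items():
    print(n,d[v-12:v+13,u-12:u+13].mean().round(1))
s=ctrl.read_state();print(s["time_s"],s["ee_pos"].round(4),s["ft_force"].round(2))
ctrl.close_job()
E
```

```text
plain 12.3
rack 8.5
tipbox 8.1
vial 13.0
bottle 9.5
mug 5.9
14.35 [ 0.5145 -0.1581  0.0422] [-15.22   0.56  15.62]
the job is handed in; nothing more can be done
```

The block is pressed home against the fence and the deck, and I handed the job in at 14.35 s with the fingers still holding it there.

**What I did:**
1. I gripped the stepped block across its 50 mm and set it on the grey reader's raised plate with the step away from the fence. I avoided the purple look-alike.
2. I let go, and pictures showed it standing alone and upright. It sat at about deck x -5.5 mm, y -0.5 mm; the pad keeps it from being centred closer than x -4 mm. Its yaw was within about 0.4° of the deck.
3. I then closed the fingertips on the ledge against the tall face and made one slanted push towards the fence and down.

**Last checks:**
- **Force:** it held steady at about 15–16 N towards the fence and 15.6–16.5 N down. The down force is slightly above the 8–15 N you gave as typical.
- **Height:** the fingertip height of 0.0422 m agrees with the ledge at its home height of 0.042 m.
- **Position:** the wells in the side view moved as predicted for fully home and level. The flow at two block corners was unreliable because of finger shadows and low resolution, so I relied on the wells.
- **Other things:** no contact with anything else showed in the pictures or the force readings. The before-and-after top-view difference was not conclusive: it was 6–13 grey levels at every bystander, which I put down to the arm's shadow and noise.

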